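Put the craft tools back on their shadow cards

ROBOT

A 7-joint arm with a two-finger parallel gripper is mounted at the origin on the work surface. World frame = base frame: x ahead of the robot, y to its left, z up, the work surface at z = 0. Lengths are in m, angles in degrees, forces in N, time in s.
With the tool pointing down it reaches from about 0.425 to 0.95 m from the base axis. Payload 16.7 kg.
Tool frame: the origin (TCP) lies at the very end of the fingers, on their centre line; the grasp point (between the pads) lies 19 mm behind it (grip_depth is the distance from the TCP to the grasp point, in m); z points along the fingers, y is the line along which they close (so a half turn about z gives the same grasp; the last joint's range is limited). The gripper opens to 94 mm and grips with 3 to 60 N. Pads are 16 mm wide; open, the fingers measure 119 mm over their backs; the gripper's body (75 mm by 177 mm) begins 78 mm behind the grasp point.
Start: joints at [-74.227, 24.414, 4.234, 92.017, -1.954, 63.644, -3.845], TCP at [0.278, 0.615, 0.205] pointing down, gripper open.
Joint ranges: [-163.25, 163.25], [-28.42, 122.38], [-70.27, 78.77], [12.13, 141.07], [-58.53, 238.53], [9.26, 117.41], [-156.51, 156.51]. Speed limits (degrees/s): [108.29, 108.29, 136.94, 136.94, 172.46, 172.46, 172.46].

INTERFACE

Orientations are given as a 3x3 rotation matrix whose columns are the frame's x, y, z axes.
In Python, from rig import * gives the robot as it stands. The module is installed in compiled form; this text tells all that it offers. Calls block until the motion is done:
- move_ptp(position, orientation): joint-space move of the TCP to a pose.
- movel(position, rate=0.15, orientation=None, until_force=None): straight line of the TCP; orientation=None keeps the orientation; rate is the mean speed in m/s. With until_force (N) it stops when the force on the tool has changed by that much, and returns True; else False.
- move_joints(angles): joint-space move.
- set_gripper(opening): opening from 0.0 (shut) to 1.0 (fully open); the grip force is fixed at half the most; returns when the fingers have stopped.
- sleep(seconds).
- solve_ik(position, orientation): joint angles nearest the present ones, or None.
- snapshot(name): name is "scene" or "top" or "wrist"; returns (picture, depth): 400x640x3 uint8, red, green, blue; 400x640 float32, m along the optical axis (not along the pixel's ray), 0 where there is no reading.
- calibration(name): a dict with "fov_y" (degrees; the focal length in pixels is half the picture's height over the tangent of half this angle, whatever the lens; pixels are square), "cx", "cy" (the principal point, pixels), "R" (3x3) and "t" (3): a world point X has camera coordinates R X + t. Camera axes: x right, y down, z forward; pixel columns grow to the right and rows downward; lengths in m; the calibration is good to about 2 mm. A picture is of the moment at which its call begins: read the wrist's pose just before it. calibration takes no time and is no camera call; for the wrist camera it gives the pose at the moment of the call.
A pose or a line that the arm cannot do raises PlanningError and nothing moves.
- hand_in(): hands the job in; it is judged then, once.
Readings, each from a call of its own:
- current_clock(): time.
- current_joint_positions(): joint angles.
- current_qd(): joint speeds.
- current_effort(): joint torques, N m.
- current_tool_pos(): TCP position.
- current_eef_rot(): TCP orientation.
- current_wrist_force(): force on the tool from outside, world axes, zero at the start.
- current_ft_torque(): the same for the moment, N m.
- current_finger_gap(): opening from 0.0 (shut) to 1.0 (fully open).
- current_finger_force(): force on a finger pad.
Only numpy, scipy, OpenCV 4.12 (cv2) and the standard library are available. Lean on these libraries where they do the work, as an engineer would, in place of code of your own. Each camera call takes 0.05 s, during which the arm holds its last target. There are 200 camera calls.

TASK

The craft lesson is over: put the scissors, the stapler, the roll of tape and the glue stick back, each centred on the card that carries its own dark silhouette. The scissors and the stapler lie squarely on their silhouettes and point the same way, the tape lies flat on its ring, and the glue stick stands upright on its round spot. Leave the water bottle and the pot of pencils where they stand.

Things in the scene. Friction and masses are not known exactly. Their poses are not given: they have to be found in the camera images.
- scissors: Closed school scissors lying flat, 130 mm long, blue finger loops, steel blades, 45 g. Origin: underside of the blue shoulder behind the pivot, midway along the length; x to the blade tip, z up. Grip the shoulder at the origin, across y: 18 mm wide, 9 mm high. The loops begin 19 mm behind it and spread 38 mm either side; the blades are 12 mm wide.
- stapler: Red and black desk stapler standing on its base, 124 mm long, 36 mm wide, 54 mm high, 220 g. Origin: underside, middle of the length; x points to its narrow rounded nose (26 mm wide from 18 mm ahead of the origin), z up. The red top cover, 32 mm wide (along y), runs from 34 to 54 mm above the underside and can be gripped across y at the origin.
- scissors_tip (a point): Tip of the scissors' blades, 66 mm from the scissors' origin along its x axis.
- stapler_nose (a point): Round nose of the stapler's cover, 58 mm from the stapler's origin along its x axis, 44 mm up.
- tape: Roll of beige masking tape lying flat: ring 96 mm outside, hole 74 mm, so the wall is 11 mm thick; 25 mm high, 100 g. Origin: centre of the ring at its underside, z up; its yaw does not matter. Grip it across the wall, one finger in the hole.
- glue_stick: Standing glue stick, white with an orange cap and an orange band: cylinder 30 mm across, 96 mm high, 45 g. Origin: centre of its foot, z up; its yaw does not matter.
- scissors_card: Cream card 150 x 110 mm, 3 mm thick, taped to the table (fixed), with a dark silhouette of the scissors. Origin: centre of its underside; long side along x. The scissors belong on its top with their origin over the card's origin and their x axis along the card's x axis.
- stapler_card: The same kind of card, fixed, with the dark silhouette of the stapler seen from above: a bar 40 mm wide and square at the back, narrowing to a 30 mm round nose (+x). The stapler belongs on its top with its origin over the card's origin and its x axis along the card's x axis.
- tape_card: The same kind of card, fixed, with a dark ring 100 mm across at its centre (the card's origin): the place of the tape.
- glue_card: The same kind of card, fixed, with a plain dark round spot 36 mm across at its centre (the card's origin): the place of the glue stick.
- water_bottle: Bystander: clear water bottle with a white cap, 64 mm across, 200 mm high, standing on the table. Origin: centre of its foot.
- pencil_pot: Bystander: green pot cut from a drinks bottle, 82 mm across and 85 mm high, with four pencils that stick out to 145 mm. Origin: centre of its foot.
Mind the look-alikes: they are no part of the job. Leave any purple or red look-alike of the tape alone.

How it is judged:
By the outcome, as a careful person would: the job done as asked, in the order asked, and still so for the second after the job is handed in, with the robot touching nothing.
It also fails if it takes over 120 s, if anything falls off the work surface, if the arm or the gripper's body presses on something with over 40 N, if the wrist force passes 120 N, or if a joint passes its speed limit or range.

## Working session

There is one attempt and no reset: what is moved stays moved. The work goes in short steps, each a Python script; the robot and the scene stay as the last script left them, time stands still between calls to the robot, and variables do not carry over. Pictures are saved under pics/ and viewed, at most 17 in all, crops included, and the job is handed in when it is done.

```bash
mkdir -p pics
python3 - <<'E'
from rig import *
import cv2,numpy as np
for n in ("top","scene"):
    p,d=snapshot(n); c=calibration(n); np.savez(n,p=p,d=d,**{k:np.array(v) for k,v in c.items()})
    cv2.imwrite(f"pics/{n}1.png",p[:,:,::-1]); print(n,c)
E
```

```text
top {'fov_y': 43.684425370316, 'cx': 318.12569849081433, 'cy': 200.30517864832237, 'R': array([[ 0.01698047, -0.9996446 ,  0.02055067],
       [-0.99608406, -0.01869644, -0.0864117 ],
       [ 0.08676522, -0.01900288, -0.99604753]]), 't': array([-0.01995596,  0.51182334,  1.50106787])}
scene {'fov_y': 54.14956736899994, 'cx': 321.7972317989428, 'cy': 196.2147738749803, 'R': array([[ 0.6862164 ,  0.72713365, -0.01958829],
       [ 0.47007866, -0.46385517, -0.75090907],
       [-0.55509738,  0.50607808, -0.66011504]]), 't': array([-0.32238552, -0.17245623,  1.43379893])}
```

View pics/top1.png

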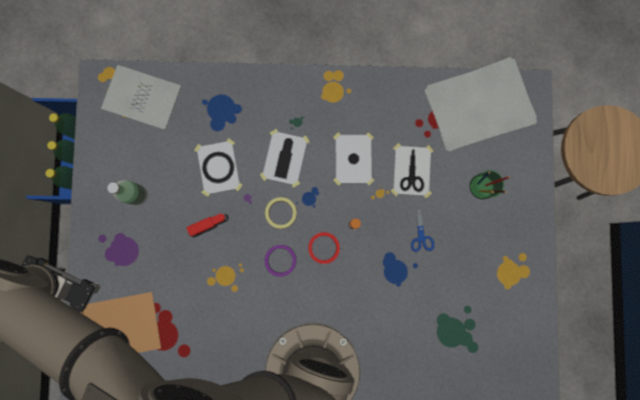

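View pics/scene1.png

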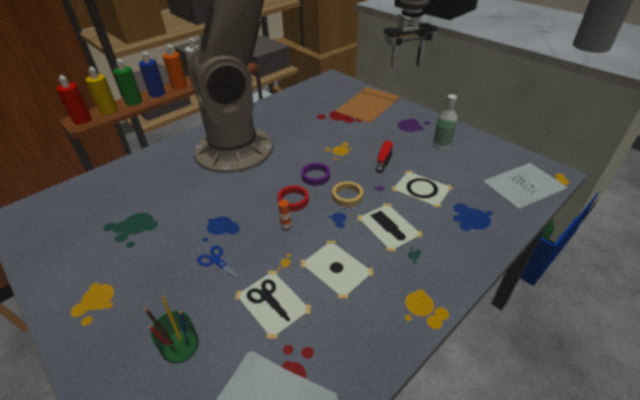

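The top view shows scissors at (422,232), stapler (208,225), beige tape (280,212), glue stick (355,223). The cards are tape (218,167), stapler (285,158), glue (353,158) and scissors (412,170). 
Could be taken for the tape: beige (280,212), purple (280,260) and red (324,247) rings; I choose the beige one. Red stapler (208,225) vs red ring and paint blots; orange glue (355,223) vs the yellow blot (380,193); scissors (422,232) vs the blue blot (395,270).

```bash
cat > h.py <<'E'
import cv2,numpy as np
def cast(c,uv,z):
    f=200/np.tan(np.radians(float(c['fov_y'])/2)); uv=np.atleast_2d(np.asarray(uv,float))
    r=np.c_[(uv[:,0]-c['cx'])/f,(uv[:,1]-c['cy'])/f,np.ones(len(uv))]@np.asarray(c['R'])
    o=-np.asarray(c['R']).T@np.asarray(c['t'])
    return o+r*((z-o[2])/r[:,2])[:,None]
def down(yaw):  # tool y axis along yaw (deg)
    a=np.radians(yaw); y=np.array([np.cos(a),np.sin(a),0]); z=np.array([0,0,-1.]); return np.c_[np.cross(y,z),y,z]
E
python3 - <<'E'
from rig import *
from h import *
t=np.load("top.npz")
for n,uv,z in [("sc",(422,232),.005),("st",(208,225),.05),("tape",(280,212),.025),("glue",(355,223),.096),("red",(324,247),.025),("purple",(280,260),.025),("ctape",(218,167),0),("cst",(285,158),0),("cgl",(353,158),0),("csc",(412,170),0),("bottle",(127,192),.1),("pot",(487,185),.085)]:
    p=cast(t,uv,z)[0]; print(n,p.round(3),np.hypot(*p[:2]).round(3))
c=calibration("wrist"); R=current_eef_rot(); p=current_tool_pos()
o=-np.array(c['R']).T@c['t']; print(c['fov_y'],c['cx'],c['cy'],"cam in tool",np.array(R).T@(o-p)); print("cam axes in tool\n",(np.array(c['R'])@R).T.round(3)); print(np.array(R).round(3))
for x,y in[(.45,-.2),(.5,.1),(.55,.15),(.55,-.15)]:
  for yaw in (0,90):
    for z in(.3,.4,.5): q=solve_ik([x,y,z],down(yaw)); print(x,y,yaw,z,None if q is None else np.round(q,0))
E
```

```text
sc [ 0.422 -0.333  0.005] 0.537
st [0.43  0.316 0.05 ] 0.533
tape [0.474 0.104 0.025] 0.485
glue [ 0.442 -0.117  0.096] 0.457
red [ 0.37  -0.031  0.025] 0.372
purple [0.329 0.101 0.025] 0.344
ctape [0.612 0.301 0.   ] 0.682
cst [0.644 0.094 0.   ] 0.651
cgl [ 0.649 -0.118  0.   ] 0.659
csc [ 0.615 -0.303  0.   ] 0.685
bottle [0.519 0.541 0.1  ] 0.75
pot [ 0.561 -0.508  0.085] 0.757
61.92835005262979 324.7493945977843 203.21333462241756 cam in tool [ 0.07536613  0.00073213 -0.17959594]
cam axes in tool
 [[-0.    -0.965 -0.261]
 [ 1.    -0.    -0.   ]
 [ 0.    -0.261  0.965]]
[[-0.911  0.412 -0.   ]
 [ 0.412  0.911 -0.001]
 [-0.    -0.001 -1.   ]]
0.45 -0.2 0 0.3 [-59.   1.  79. 110.  -1.  69.  20.]
0.45 -0.2 0 0.4 [-63. -14.  68. 101.  13.  84.   4.]
0.45 -0.2 0 0.5 [-64. -15.  65.  90.  14.  96.   2.]
0.45 -0.2 90 0.3 [-53.   1.  72. 110.  -1.  69. 110.]
0.45 -0.2 90 0.4 [-60. -12.  68. 101.  11.  84.  96.]
0.45 -0.2 90 0.5 [-65. -16.  66.  90.  15.  97.  92.]
0.5 0.1 0 0.3 [-51.   4.  35. 107.  -2.  69. -16.]
0.5 0.1 0 0.4 [-54.   0.  36.  98.  -0.  81. -18.]
0.5 0.1 0 0.5 [-55.  -0.  37.  87.   0.  93. -18.]
0.5 0.1 90 0.3 [-41.   4.  23. 107.  -2.  70.  73.]
0.5 0.1 90 0.4 [-43.   1.  25.  98.  -0.  81.  72.]
0.5 0.1 90 0.5 [-45.   0.  27.  87.  -0.  93.  72.]
0.55 0.15 0 0.3 [-50.  11.  33. 100.  -7.  70. -15.]
0.55 0.15 0 0.4 [-51.   8.  34.  91.  -5.  82. -17.]
0.55 0.15 0 0.5 [-52.   8.  36.  80.  -5.  93. -17.]
0.55 0.15 90 0.3 [-38.  10.  19. 100.  -4.  70.  72.]
0.55 0.15 90 0.4 [-40.   8.  21.  91.  -3.  82.  71.]
0.55 0.15 90 0.5 [-42.   7.  23.  80.  -3.  93.  71.]
0.55 -0.15 0 0.3 [-38.  16.  58. 101. -14.  71.  24.]
0.55 -0.15 0 0.4 [-41.  12.  60.  92. -10.  82.  20.]
0.55 -0.15 0 0.5 [-43.  12.  64.  81. -11.  94.  21.]
0.55 -0.15 90 0.3 [-35.  14.  54. 101. -12.  71. 112.]
0.55 -0.15 90 0.4 [-40.  11.  59.  92. -10.  82. 110.]
0.55 -0.15 90 0.5 [-43.  12.  65.  81. -11.  94. 111.]
```

Run:
```python
import cv2
p=cv2.imread("pics/top1.png")[125:285,180:450]; cv2.imwrite("pics/crop1.png",cv2.resize(p,None,fx=2.9,fy=2.9,interpolation=cv2.INTER_CUBIC))
```

```text
(no output)
```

View pics/crop1.png

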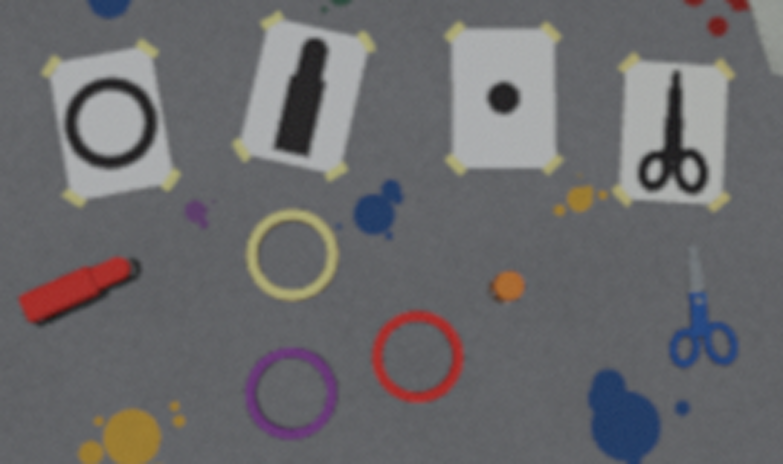

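The crop confirms it: beige ring at crop (292,254), distinct from the purple (292,393) and red (418,356) ones. The stapler is at (80,290) with its nose up-right, the scissors have their tip up at (695,250), and the orange glue cap is at (509,286). The card silhouettes are all clear.

Run:
```python
from rig import *
from h import *
for n,y in (("L",.2),("R",-.22)):
    move_ptp([.5,y,.25],down(90)); sleep(.3)
    c=calibration("wrist"); p,d=snapshot("wrist"); np.savez(n,p=p,d=d,**{k:np.array(v) for k,v in c.items()})
    cv2.imwrite(f"pics/{n}.png",p[:,:,::-1]); print(current_clock(),current_tool_pos())
```

```text
2.175 [0.4999196  0.20030981 0.24994553]
4.075 [ 0.50014399 -0.21967011  0.24998165]
```

View pics/L.png

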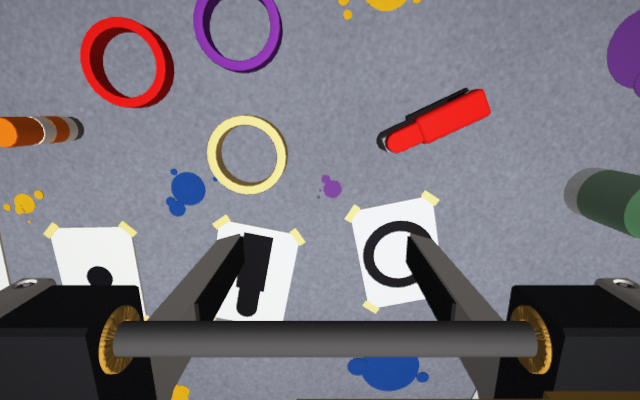

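View pics/R.png

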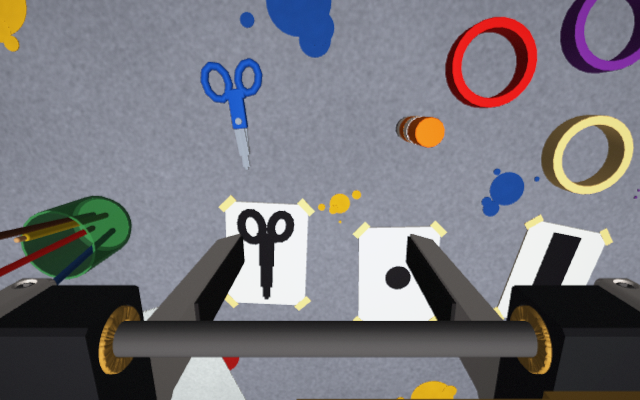

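The left view shows the beige ring at (247,154) and the stapler at (435,120) with its nose to the left; the right view shows the scissors at (237,110) with the tip at (247,165) and the glue cap at (430,132). The gripper bar hides part of the cards, so next I take straight-down views (the nadir falls near row 114) of each object and card.

Run:
```python
from rig import *
from h import *
V=dict(sc=(.43,-.335),csc=(.615,-.303),cgl=(.649,-.118),gl=(.442,-.117),tp=(.474,.104),cst=(.644,.094),ctp=(.612,.301),st=(.43,.316))
m=[]
for n,(x,y) in V.items():
    move_ptp([x+.075,y,.2],down(90)); sleep(.25)
    c=calibration("wrist"); p,d=snapshot("wrist"); np.savez("v_"+n,p=p,d=d,**{k:np.array(v) for k,v in c.items()})
    a=p[0:240,200:440].copy(); cv2.putText(a,n,(5,15),0,.5,(255,0,0)); m.append(a)
print(current_clock())
g=np.vstack([np.hstack(m[:4]),np.hstack(m[4:])]); cv2.imwrite("pics/m.png",cv2.resize(g,(800,400),interpolation=cv2.INTER_AREA)[:,:,::-1])
```

```text
12.65
```

View pics/m.png

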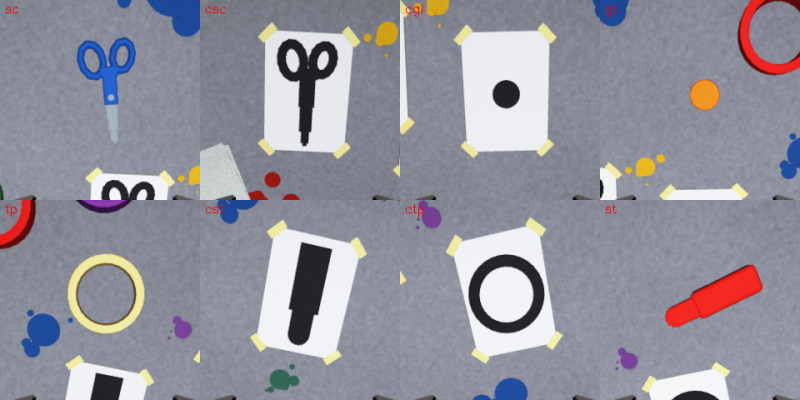

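Each crop shows its target alone and unobstructed near the image centre. Now the numbers.

```bash
cat > m.py <<'E'
from h import *
def big(mask,seed=(320,114)):
    mask=mask.astype(np.uint8)
    n,l,s,ce=cv2.connectedComponentsWithStats(mask)
    best=max(range(1,n),key=lambda i:s[i,4]/(1+((np.linalg.norm(ce[i]-seed))/40)**2))
    return (l==best).astype(np.uint8)
def hsv(p): return cv2.cvtColor(p,cv2.COLOR_RGB2HSV).astype(int)
def pts(mask): return np.argwhere(mask)[:,::-1].astype(float)
def world(c,m,z): return cast(c,pts(m),z)[:,:2]
def rect(w):
    (c,(a,b),t)=cv2.minAreaRect((w*1000).astype(np.float32))
    if a<b: a,b,t=b,a,t+90
    t=(t+90)%180-90
    return np.array(c)/1000,a,b,t
def axis(w,tip,span):  # midline fit over points span mm behind tip, iterated
    pass
if __name__=="__main__":
    for n in ("csc","cgl","cst","ctp"):
        c=np.load(f"v_{n}.npz"); H=hsv(c['p']); S,Vv=H[...,1],H[...,2]
        m=big((Vv>190)&(S<35)); ct=cv2.findContours(m,0,1)[0]; k=max(ct,key=cv2.contourArea)
        w=cast(c,k[:,0],.003)[:,:2]; r=rect(w)
        fill=np.zeros_like(m); cv2.drawContours(fill,[k],-1,1,-1)
        dk=big((fill==1)&(Vv<110)); wd=world(c,dk,.003); e=rect(wd)
        print(n,"card",r[0].round(4),*np.round(r[1:],1)," dark rect",e[0].round(4),*np.round(e[1:],1),"cen",wd.mean(0).round(4))
        a=np.radians(r[3]); ux=np.array([np.cos(a),np.sin(a)]); uy=np.array([-ux[1],ux[0]])
        q=(wd-r[0])*1000; print("   dark extents x",(q@ux).min().round(1),(q@ux).max().round(1),"y",(q@uy).min().round(1),(q@uy).max().round(1))
    for n,z,f in (("tp",.025,lambda h,s,v:(h>20)&(h<35)&(s>50)&(v>150)),("gl",.096,lambda h,s,v:(h>5)&(h<20)&(s>150)&(v>180)),("st",.054,lambda h,s,v:((h<8)|(h>172))&(s>150)),("sc",.006,lambda h,s,v:(h>100)&(h<120)&(s>130))):
        c=np.load(f"v_{n}.npz"); H=hsv(c['p']); m=big(f(H[...,0],H[...,1],H[...,2])); w=world(c,m,z); e=rect(w)
        d=c['d'][m>0]; P=pts(m)
        print(n,"rect",e[0].round(4),*np.round(e[1:],1),"cen",w.mean(0).round(4),"px",P.mean(0).round(0))
        if n in("tp","gl"):
            k=max(cv2.findContours(m,0,1)[0],key=cv2.contourArea); (x,y),rr=cv2.minEnclosingCircle((cast(c,k[:,0],z)[:,:2]*1000).astype(np.float32)); print("   circ",x,y,rr)
        np.savez("w_"+n,w=w)
        # midline of width profile
        a=np.radians(e[3]); ux=np.array([np.cos(a),np.sin(a)]); uy=np.array([-ux[1],ux[0]])
        if n in("st","sc"):
            q=(w-e[0])*1000; X=q@ux; Y=q@uy
            for b in range(int(X.min()),int(X.max())+1,5):
                s=Y[(X>=b)&(X<b+5)]
                if len(s): print("    x",b+2.5,"y",s.min().round(1),s.max().round(1))
    # scissors incl. blades
    c=np.load("v_sc.npz"); V=c['p'].astype(int).sum(2)
    o=cast(c,[[320,114]],0); print(o)
    p=c['p'][20:190,270:370]; cv2.imwrite("pics/sc.png",cv2.resize(p,None,fx=3,fy=3)[:,:,::-1])
E
python3 m.py
```

```text
csc card [ 0.6147 -0.2999] 150.4 110.4 -2.8  dark rect [ 0.6153 -0.3019] 132.7 75.5 -3.7 cen [ 0.5936 -0.3   ]
   dark extents x -65.9 67.1 y -38.9 36.5
cgl card [ 0.6485 -0.1166] 150.8 110.8 1.0  dark rect [ 0.6481 -0.1165] 34.2 34.2 44.4 cen [ 0.648  -0.1165]
   dark extents x -17.7 17.0 y -17.3 17.6
cst card [0.6466 0.0977] 151.0 110.9 -12.0  dark rect [0.6469 0.0977] 127.9 39.1 -11.8 cen [0.6391 0.0993]
   dark extents x -63.8 64.2 y -19.7 19.6
ctp card [0.6133 0.3028] 151.1 111.2 11.9  dark rect [0.613  0.3033] 98.9 97.6 -2.0 cen [0.611  0.3029]
   dark extents x -49.5 49.3 y -49.3 49.4
tp rect [0.4741 0.1056] 94.9 94.1 89.9 cen [0.4724 0.1055] px [327. 111.]
   circ 474.46917724609375 105.60580444335938 47.7509880065918
gl rect [ 0.4426 -0.1166] 28.5 28.0 -0.0 cen [ 0.4428 -0.1164] px [325. 113.]
   circ 442.8372802734375 -116.31895446777344 14.543865203857422
st rect [0.4358 0.3241] 115.6 31.3 -64.9 cen [0.4333 0.3291] px [339. 116.]
    x -54.5 y -15.3 15.2
    x -49.5 y -15.6 15.3
    x -44.5 y -15.6 15.4
    x -39.5 y -15.6 15.5
    x -34.5 y -15.5 15.6
    x -29.5 y -15.5 
[... 210 characters left out ...]
 -15.6 15.6
    x 20.5 y -13.5 14.4
    x 25.5 y -11.4 11.9
    x 30.5 y -11.4 11.6
    x 35.5 y -11.4 11.7
    x 40.5 y -11.3 11.8
    x 45.5 y -11.3 11.8
    x 50.5 y -10.4 11.1
    x 55.5 y -8.3 8.6
sc rect [ 0.4039 -0.3294] 78.6 73.0 4.8 cen [ 0.3959 -0.3299] px [328.  79.]
    x -36.5 y -31.4 30.9
    x -31.5 y -34.0 34.8
    x -26.5 y -35.6 35.6
    x -21.5 y -36.1 36.5
    x -16.5 y -36.5 36.3
    x -11.5 y -35.8 35.0
    x -6.5 y -34.3 32.6
    x -1.5 y -32.5 29.2
    x 3.5 y -27.7 24.6
    x 8.5 y -18.5 10.4
    x 13.5 y -7.1 10.0
    x 18.5 y -6.8 10.6
    x 23.5 y -7.0 10.5
    x 28.5 y -6.5 10.1
    x 33.5 y -6.9 10.7
    x 38.5 y -6.1 10.5
[[ 0.43160852 -0.33887184  0.        ]]
```

View pics/sc.png

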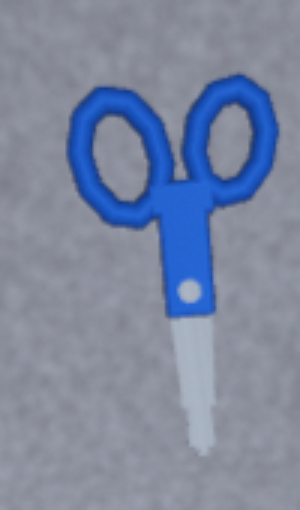

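The crop shows the shoulder from about (186,215) to (190,316), the pivot at (190,291) and the blade tip at (203,452). I'll compare the scissors' profile with the card's silhouette to fix its axis.

Run:
```python
from m import *
def prof(w,o,t):
    a=np.radians(t); ux=np.array([np.cos(a),np.sin(a)]); uy=np.array([-ux[1],ux[0]]); q=(w-o)*1000; X=q@ux;Y=q@uy
    r=[]
    for b in np.arange(-66,70,6):
        s=Y[(X>=b)&(X<b+6)]
        if len(s)>3: r.append((b+3,s.min().round(1),s.max().round(1)))
    return r,X.min(),X.max()
c=np.load("v_csc.npz");H=hsv(c['p']); m=big((H[...,2]<110)); w=world(c,m,.003)
r,a,b=prof(w,np.array([.6147,-.2999]),-2.8); print("card",round(a,1),round(b,1)); print(*r,sep="\n")
c=np.load("v_sc.npz");p=c['p'].astype(int);H=hsv(c['p'])
blue=big((H[...,0]>100)&(H[...,0]<120)&(H[...,1]>130)); g=cv2.GaussianBlur(c['p'],(0,0),1).astype(int).sum(2)
fg=((blue>0)|(g>490))&(np.arange(400)[:,None]<180)
m=big(cv2.morphologyEx(fg.astype(np.uint8),cv2.MORPH_OPEN,np.ones((3,3))))
w=world(c,m,.006); wb=world(c,blue,.006)
# shoulder axis: midline where narrow
t=4.8;o=np.array([.4039,-.3294])
for i in range(4):
    a=np.radians(t);ux=np.array([np.cos(a),np.sin(a)]);uy=np.array([-ux[1],ux[0]]);q=(wb-o)*1000;X=q@ux;Y=q@uy;xm=X.max()
    S=[(b+1.5,(Y[(X>=b)&(X<b+3)].min()+Y[(X>=b)&(X<b+3)].max())/2) for b in np.arange(xm-25,xm-3,3)]
    k=np.polyfit(*np.array(S).T,1); t+=np.degrees(np.arctan(k[0])); o=o+uy*k[1]/1000
a=np.radians(t);ux=np.array([np.cos(a),np.sin(a)]);X=(w-o)@ux*1000; o2=o+ux*(X.max()-66)/1000
print("yaw",t,"len",X.max()-X.min(),"tip@66 origin",o2)
r,a,b=prof(w,o2,t);print(round(a,1),round(b,1)); print(*r,sep="\n")
```

```text
card -65.9 67.1
(np.int64(-63), np.float64(-34.0), np.float64(30.9))
(np.int64(-57), np.float64(-38.0), np.float64(34.6))
(np.int64(-51), np.float64(-39.0), np.float64(36.1))
(np.int64(-45), np.float64(-38.9), np.float64(36.5))
(np.int64(-39), np.float64(-38.8), np.float64(35.8))
(np.int64(-33), np.float64(-38.7), np.float64(33.9))
(np.int64(-27), np.float64(-36.4), np.float64(32.1))
(np.int64(-21), np.float64(-32.0), np.float64(25.1))
(np.int64(-15), np.float64(-23.1), np.float64(9.5))
(np.int64(-9), np.float64(-9.9), np.float64(9.9))
(np.int64(-3), np.float64(-9.7), np.float64(10.1))
(np.int64(3), np.float64(-9.4), np.float64(9.5))
(np.int64(9), np.float64(-10.0), np.float64(9.8))
(np.int64(15), np.float64(-10.0), np.float64(10.0))
(np.int64(21), np.float64(-7.6), np.float64(8.2))
(np.int64(27), np.float64(-7.3), np.float64(7.5))
(np.int64(33), np.float64(-8.0), np.float64(7.8))
(np.int64(39), np.float64(-7.9), np.float64(8.1))
(np.int64(45), np.float64(-7.6), np.float64(7.3))
(np.int64(51), np.float64(-5.1), np.float64(5.1))
(np.int64(57), np.float64(-4.8), np.float64(4.6))
(np.in
[... 204 characters left out ...]
 np.float64(-26.4), np.float64(24.3))
(np.int64(-9), np.float64(-34.3), np.float64(31.2))
(np.int64(-3), np.float64(-37.1), np.float64(33.0))
(np.int64(3), np.float64(-37.8), np.float64(34.7))
(np.int64(9), np.float64(-38.3), np.float64(34.6))
(np.int64(15), np.float64(-37.5), np.float64(33.2))
(np.int64(21), np.float64(-36.1), np.float64(30.8))
(np.int64(27), np.float64(-33.3), np.float64(26.3))
(np.int64(33), np.float64(-27.6), np.float64(9.9))
(np.int64(39), np.float64(-8.9), np.float64(8.4))
(np.int64(45), np.float64(-8.7), np.float64(8.8))
(np.int64(51), np.float64(-8.8), np.float64(8.6))
(np.int64(57), np.float64(-8.5), np.float64(8.9))
(np.int64(63), np.float64(-8.8), np.float64(8.8))
```

The scissors' axis matches the asymmetric silhouette (yaw 4.84°). Now I check the scissors' tip and the stapler's lengthwise position using depth, then pick up the scissors in the same script only if the numbers agree.

```bash
cat > act.py <<'E'
from rig import *
from h import *
def rot(t): a=np.radians(t); return np.array([[np.cos(a),-np.sin(a)],[np.sin(a),np.cos(a)]])
def pick(o,yaw,off,z,opening,gyaw):
    """o: object origin xy, yaw: object yaw, off: grasp point in object frame (m), gyaw: closing axis in object frame"""
    xy=np.array(o)+rot(yaw)@off; R=down(yaw+gyaw)
    move_ptp([*xy,.2],R); set_gripper(opening); move_ptp([*xy,z+.06],R); f0=np.array(current_wrist_force())
    movel([*xy,z],.08); set_gripper(0); print("gap mm",current_finger_gap()*94,"f",current_finger_force(),current_tool_pos())
    movel([*xy,.2],.2); print("lifted gap",current_finger_gap()*94,"dF",np.round(np.array(current_wrist_force())-f0,2),current_clock())
def place(o,yaw,off,z,opening,gyaw):
    xy=np.array(o)+rot(yaw)@off; R=down(yaw+gyaw)
    move_ptp([*xy,.2],R); movel([*xy,z+.025],.2)
    print("contact",movel([*xy,z-.001],.03,until_force=2.5),current_tool_pos())
    set_gripper(opening); movel([*xy,.2],.2); print("done",current_finger_gap()*94,current_clock())
E
python3 - <<'E'
from m import *
c=np.load("v_sc.npz"); t=np.radians(4.84); ux=np.array([np.cos(t),np.sin(t)]); uy=np.array([-ux[1],ux[0]])
tip=cast(c,[[337.7,170.7]],.003)[0][:2]; ref=np.array([.3771,-.32986])
print("tip rel ref",(tip-ref)@ux*1e3,(tip-ref)@uy*1e3,"origin by tip",tip-.066*ux,"by rear",ref+ux*.0514)
c=np.load("v_st.npz");H=hsv(c['p']);m=big(((H[...,0]<8)|(H[...,0]>172))&(H[...,1]>150)); P=pts(m).astype(int)
Z=c['d'][P[:,1],P[:,0]]; f=200/np.tan(np.radians(float(c['fov_y'])/2))
pc=np.c_[(P[:,0]-c['cx'])/f*Z,(P[:,1]-c['cy'])/f*Z,Z]; W=(pc-c['t'])@c['R']; W=W[Z>0]
t=np.radians(-64.9); ux=np.array([np.cos(t),np.sin(t)]); uy=np.array([-ux[1],ux[0]]); q=(W[:,:2]-[.4358,.3241])*1e3; X=q@ux;Y=q@uy
for b in range(-62,64,6):
    s=(X>=b)&(X<b+6)
    if s.sum(): print(b,"z",(np.median(W[s,2])*1e3).round(1),"y",np.percentile(Y[s],[1,99]).round(1))
print(np.percentile(X,[.2,99.8]))
k=m.nonzero(); p=c['p'][60:170,260:430]; cv2.imwrite("pics/st.png",cv2.resize(p,None,fx=4,fy=4)[:,:,::-1])
c=np.load("v_cst.npz");H=hsv(c['p']);w=world(c,big(H[...,2]<110),.003);t=np.radians(-12);ux=np.array([np.cos(t),np.sin(t)]);q=(w-[.6466,.0977])*1e3;X=q@ux;Y=q@[-ux[1],ux[0]]
for b in range(8,36,2): s=Y[(X>=b)&(X<b+2)]; print(b,s.min().round(1),s.max().round(1),end="; ")
E
```

```text
tip rel ref 117.52849821207118 1.1866696946529753 origin by tip [ 0.42834463 -0.32432992] by rear [ 0.42831672 -0.3255232 ]
-62 z 52.5 y [-16.8  13.4]
-56 z 54.0 y [-16.5  14.8]
-50 z 54.1 y [-15.4  15.2]
-44 z 54.1 y [-16.4  15.5]
-38 z 54.2 y [-15.3  15.2]
-32 z 54.2 y [-16.3  15.3]
-26 z 54.2 y [-15.2  15.2]
-20 z 54.3 y [-15.5  15.4]
-14 z 54.1 y [-15.4  15.6]
-8 z 54.3 y [-15.4  15.3]
-2 z 54.1 y [-15.3  15.4]
4 z 54.2 y [-15.3  15.5]
10 z 54.2 y [-15.3  15.3]
16 z 53.3 y [-14.5  14.6]
22 z 52.3 y [-11.7  11.7]
28 z 52.3 y [-11.4  11.7]
34 z 52.2 y [-11.4  11.7]
40 z 52.2 y [-11.3  12. ]
46 z 52.3 y [-10.7  11.2]
52 z 52.1 y [-8.8  9.2]
58 z 51.3 y [0.2 0.2]
[-58.37044682  57.08724513]
8 -18.6 18.7; 10 -19.3 19.2; 12 -18.9 19.5; 14 -19.3 19.1; 16 -19.1 19.6; 18 -18.9 18.7; 20 -13.9 14.6; 22 -14.4 14.0; 24 -14.1 14.5; 26 -13.7 13.9; 28 -14.4 14.1; 30 -14.2 14.6; 32 -13.7 13.9; 34 -13.3 14.4;
```

View pics/st.png

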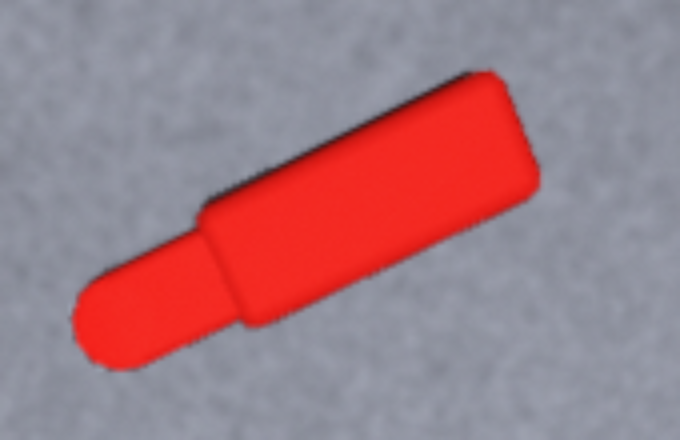

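The two scissors estimates agree to 0.1 mm along the length, at origin (0.4283, -0.3255). The stapler crop shows its nose at lower left (75,315) and its rear at right (540,180); nose at +57 to 58 and cover top at 54 mm match the description. Picking up the scissors.

Run:
```python
from act import *
pick([.4283,-.3254],4.84,[.003,0],.002,.45,90)
p,d=snapshot("wrist"); cv2.imwrite("pics/held.png",p[:,:,::-1])
```

```text
gap mm 17.702984610677966 f 29.970892667770386 [ 0.43143906 -0.32515751  0.00220258]
lifted gap 17.21535265399937 dF [-0.1   0.25 -0.44] 19.0333
```

View pics/held.png

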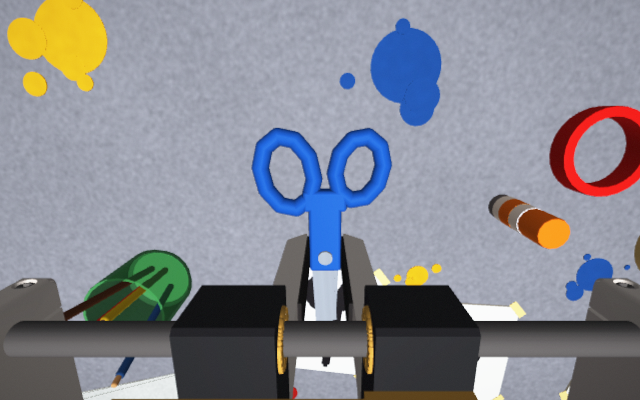

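The scissors are held squarely by the shoulder, loops at (320,165) towards the robot. Place them, then take the stapler.

Run:
```python
from act import *
place([.6150,-.3000],-2.8,[.003,0],.0052,.45,90)
move_ptp([.690,-.302,.2],down(90)); sleep(.25)
c=calibration("wrist"); p,d=snapshot("wrist"); np.savez("a_sc",p=p,d=d,**{k:np.array(v) for k,v in c.items()}); cv2.imwrite("pics/psc.png",cv2.resize(p[20:220,220:420],None,fx=2.5,fy=2.5)[:,:,::-1])
ux=rot(-64.9)@[1,0]
pick(np.array([.4358,.3241])+.0005*ux,-64.9,[0,0],.025,.65,90)
p,d=snapshot("wrist"); cv2.imwrite("pics/held2.png",p[:,:,::-1])
```

```text
contact True [ 0.61770901 -0.3000269   0.00526227]
done 42.33381524759826 23.35
gap mm 31.67689709719056 f 29.998457729816437 [0.43599831 0.32374476 0.02513298]
lifted gap 31.9775111018227 dF [ 0.66  0.29 -2.94] 29.9833
```

View pics/psc.png

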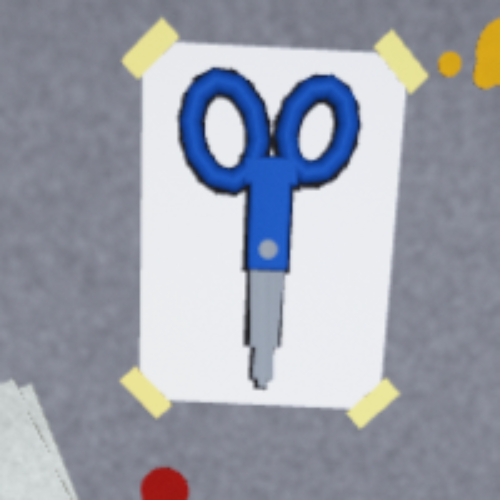

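View pics/held2.png

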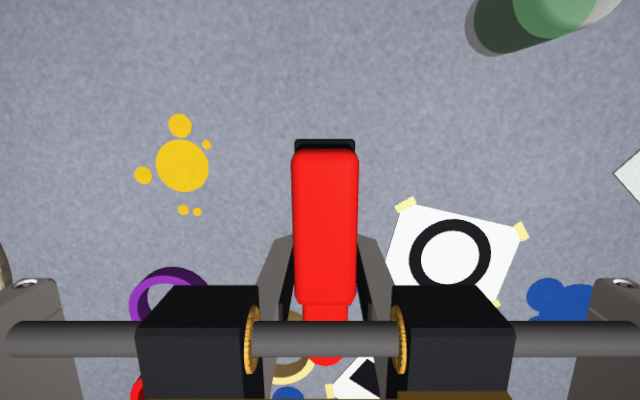

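The scissors lie inside their silhouette, with an even margin and tip on tip at (262,388). The stapler is held squarely, cover centred at (325,230). Place it, then take the tape.

Run:
```python
from act import *
place([.6467,.0977],-12,[0,0],.0282,.65,90)
move_ptp([.722,.098,.2],down(90)); sleep(.25)
c=calibration("wrist"); p,d=snapshot("wrist"); np.savez("a_st",p=p,d=d,**{k:np.array(v) for k,v in c.items()}); cv2.imwrite("pics/pst.png",cv2.resize(p[20:220,220:420],None,fx=2.5,fy=2.5)[:,:,::-1])
pick([.4743,.1056],0,[0,.0425],.004,.45,90)
p,d=snapshot("wrist"); cv2.imwrite("pics/held3.png",p[:,:,::-1])
from m import *
H=hsv(c['p'] if 'p' in c else np.load("a_st.npz")['p']); c=np.load("a_st.npz"); m=big(((H[...,0]<8)|(H[...,0]>172))&(H[...,1]>150)); e=rect(world(c,m,.057)); print(e)
```

```text
contact True [0.64636102 0.09751349 0.02804572]
done 61.09617969523618 34.725
gap mm 10.161953714941799 f 30.04371978342533 [0.4743773  0.14816435 0.00412661]
lifted gap 9.853071326824738 dF [-0.52 -0.39 -0.02] 40.1667
(array([0.64637872, 0.0981183 ]), 115.03667449951172, 31.972997665405273, -11.811103820800781)
```

View pics/pst.png

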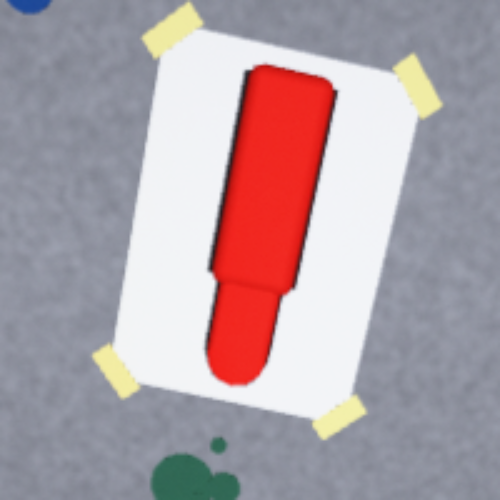

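View pics/held3.png

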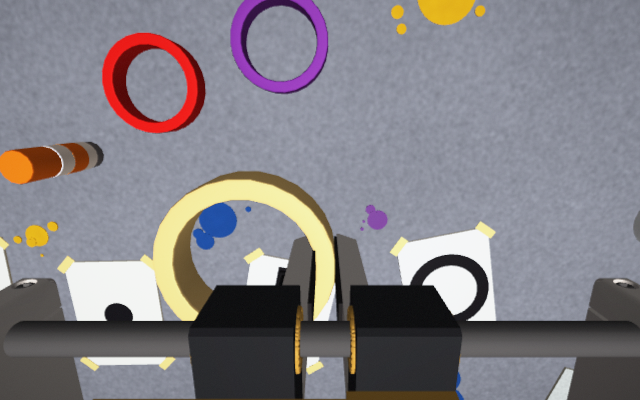

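The stapler covers its silhouette evenly, nose at (237,383), and the rectangle is within 0.3 mm and 0.2° of the card. The beige tape is held level by its wall, ring centre about (245,255). Place it, then take the glue stick.

Run:
```python
from act import *
place([.6132,.3030],0,[0,.0425],.0072,.45,90)
move_ptp([.688,.303,.2],down(90)); sleep(.25)
c=calibration("wrist"); p,d=snapshot("wrist"); np.savez("a_tp",p=p,d=d,**{k:np.array(v) for k,v in c.items()})
pick([.4427,-.1165],0,[0,0],.035,.6,90)
place([.6483,-.1165],0,[0,0],.0382,.6,90)
move_ptp([.723,-.117,.2],down(90)); sleep(.25)
c=calibration("wrist"); p2,d=snapshot("wrist"); np.savez("a_gl",p=p2,d=d,**{k:np.array(v) for k,v in c.items()})
move_ptp([.45,.45,.3],down(90)); p3,d=snapshot("top"); s,d=snapshot("scene"); print(current_clock())
cv2.imwrite("pics/fin.png",np.vstack([np.hstack([p[20:260,200:440],p2[20:260,200:440],p3[110:350,170:450]]),s[80:340,:760-0] if s.shape[1]==760 else np.pad(s[80:340],((0,0),(0,120),(0,0)))])[:,:,::-1])
from m import *
for n,z,f in (("tp",.028,lambda h,s,v:(h>20)&(h<35)&(s>50)&(v>150)),("gl",.099,lambda h,s,v:(h>5)&(h<20)&(s>150)&(v>180))):
    c=np.load(f"a_{n}.npz");H=hsv(c['p']); m=big(f(H[...,0],H[...,1],H[...,2])); k=max(cv2.findContours(m,0,1)[0],key=cv2.contourArea); print(n,cv2.minEnclosingCircle((cast(c,k[:,0],z)[:,:2]*1000).astype(np.float32)))
```

```text
contact True [0.61293125 0.34534605 0.00707184]
done 42.3498439243694 44.75
gap mm 29.514895019178635 f 30.00068575143814 [ 0.44282062 -0.11644306  0.03511706]
lifted gap 29.56447318412542 dF [-0.79  0.05 -1.3 ] 50.6083
contact True [ 0.64804608 -0.11647141  0.0380991 ]
done 56.19843617912669 54.7167
57.7917
tp ((615.83447265625, 303.663330078125), 47.559818267822266)
gl ((647.9666137695312, -115.92749786376953), 14.377510070800781)
```

View pics/fin.png

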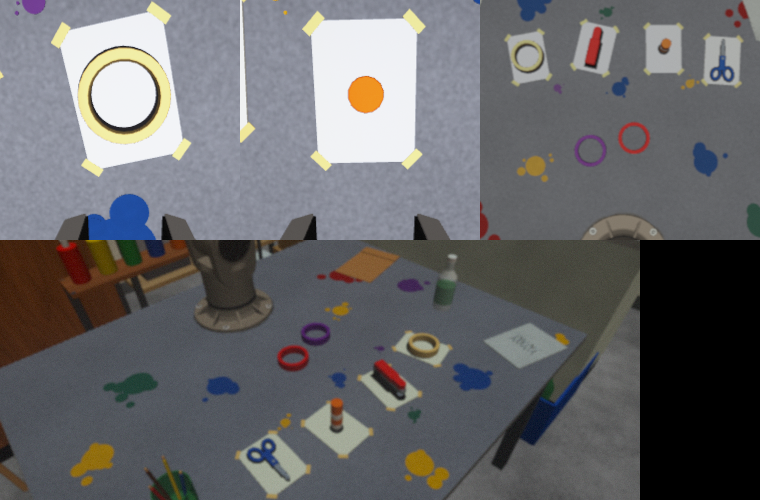

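The glue stick stands on its spot at (366,95), 0.5 mm off. The tape sits about 2.6 mm too far in x, with a dark crescent at its top edge (124,50). Bystanders and look-alikes are unmoved. I'll mend the tape by regripping it on its far wall.

Run:
```python
from act import *
pick([.6158,.3036],0,[.0425,0],.0072,.45,0)
place([.6132,.3030],0,[.0425,0],.0072,.45,0)
move_ptp([.688,.303,.2],down(90)); sleep(.25)
c=calibration("wrist"); p,d=snapshot("wrist"); np.savez("a_tp",p=p,d=d,**{k:np.array(v) for k,v in c.items()})
from m import *
c=np.load("a_tp.npz");H=hsv(c['p']);h,s,v=H[...,0],H[...,1],H[...,2]; m=big((h>20)&(h<35)&(s>50)&(v>150)); k=max(cv2.findContours(m,0,1)[0],key=cv2.contourArea); print(cv2.minEnclosingCircle((cast(c,k[:,0],.028)[:,:2]*1000).astype(np.float32)))
cv2.imwrite("pics/tp2.png",cv2.resize(p[20:240,220:440],None,fx=2.5,fy=2.5)[:,:,::-1])
```

```text
gap mm 10.215539825145383 f 29.999603033065796 [0.65831076 0.3036736  0.00729701]
lifted gap 9.736095641300968 dF [-0.36  0.49 -1.38] 62.5083
contact True [0.65552407 0.30294371 0.00726579]
done 42.43170241356601 66.3333
((613.9404907226562, 302.7606201171875), 47.47004318237305)
```

View pics/tp2.png

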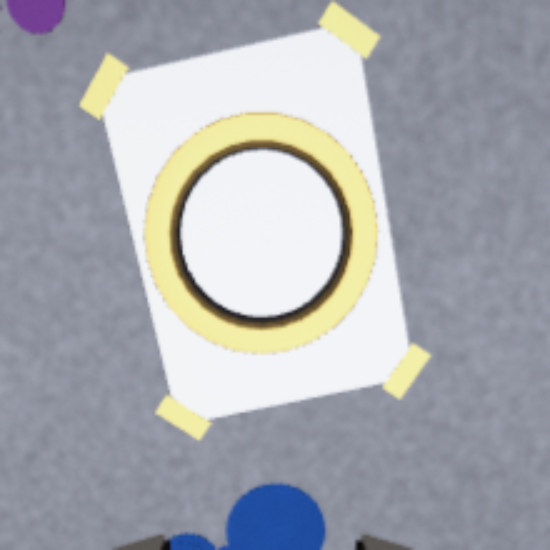

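The tape now sits concentric on its ring at (262,233), within 1 mm. Handing in.

```bash
python3 -c "
from rig import *
print(hand_in(),current_clock())"
```

```text
the job is handed in; nothing more can be done
the job is handed in; nothing more can be done
```

The scissors, stapler, tape and glue stick are back on their own silhouettes, the measured ones about 1 mm or less off (scissors checked by eye; tape regripped once to centre it); bottle and pot were left alone, and the job was handed in at about 68 s.

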